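# Draw out the flywheel tray of the parts box

### The arm

A 6-joint arm with a two-finger parallel gripper is mounted at the origin on the work surface. World frame = base frame: x ahead of the robot, y to its left, z up, the work surface at z = 0. Lengths are in m, angles in rad, forces in N, time in s.
With the tool pointing down it reaches from about 0.35 to 0.975 m from the base axis. Payload 4.9 kg.
Tool frame: the origin (TCP) lies midway between the tips of the shut fingers; the grasp point (between the pads) lies 19 mm behind it (manip.hold_point_z is the distance from the TCP to the grasp point, in m); z points along the fingers, y is the line along which they close (so a half turn about z gives the same grasp; the last joint's range is limited). The gripper opens to 85 mm and grips with 20 to 120 N. Pads are 22 mm wide; open, the fingers measure 114 mm over their backs; the gripper's body (76 mm by 85 mm) begins 54 mm behind the grasp point. The pads swing forward as they close: fully open they stand 13 mm farther back than shut.
Start: joints at [-1.309, 0.053, 1.613, -0, 1.476, -0.119], TCP at [0.232, -0.58, 0.231] pointing down, gripper open.
Joint ranges: [-3.01, 3.01], [-1.01, 2.22], [0.06, 2.58], [-1.02, 4.17], [0.09, 2.62], [-3.14, 3.14]. Speed limits (rad/s): [2.57, 2.57, 3.14, 3.14, 3.14, 3.14].

### API

Orientations are given as a unit quaternion [w, x, y, z].
In Python, from plant import manip gives the robot as it stands. The module is installed in compiled form; this text tells all that it offers.
- The arm moves only by the shell command python3 -m jog 'ROWS' [OPENING]. ROWS is JSON, one flat list of numbers, 6 for each row, row after row: the shift along the tool's x, y, z in units of 0.1 m (1.0 is 0.1 m), then the turn, a rotation vector about the tool's x, y, z in units of 180 degrees (1.0 is 180 degrees). A call has 1 to 8 rows; each row is the pose to reach, as a shift and turn from the pose commanded when the call began, along the tool's axes at that moment, turning the shorter way round; what a row does not reach only later rows make up. A row lasts 1/8 s, in which the tool goes at most 62.5 mm and 10.7 degrees, less where a joint would pass 70% of its speed; a pose out of reach is approached as far as the arm can. A call with a number of a shift or a turn outside -1 to 1 is refused whole. A call with a gripper value outside its range is refused whole. OPENING is the finger opening in mm, from 0 to 85.4, set as the call begins (- or left out, the last holds). The fingers move at their own pace and stop on an object; the grip force is fixed at half the most. Time passes only in rows, so rows that repeat a pose let the fingers close. It gives the time, the measured TCP pose, the force, the opening and the grip force at its end, in the units of the state.
- manip.state(): the state, without advancing time (a new reading comes with each control period).
- manip.grab_frame(name): name is "scene" or "top"; returns a dict with "img" (480x640x3 uint8, blue, green, red), "z_map" (480x640 float32, m along the optical axis (not along the pixel's ray), 0 where there is no reading), "fx", "fy", "cx", "cy" (pixels), "xyz" and "attitude" of the camera in the world. Camera axes: x right, y up, looking along -z (the intrinsics and any distortion apply to the point x, -y, -z); pixel columns grow to the right and rows downward; lengths in m; the calibration is good to about 2 mm. A picture is of the moment at which its call begins.
- manip.job_done(): hands the job in; it is judged then, once.
The state is a dict: "time": time; "joint_pos": joint angles; "joint_vel": joint speeds; "joint_efforts": joint torques, N m; "tool_pos": TCP position; "tool_rot": TCP orientation; "contact_force": force on the tool from outside, world axes, zero at the start; "ft_torque": the same for the moment, N m; "gripper_width": opening from 0.0 (shut) to 1.0 (fully open); "grasp_force": force on a finger pad.
Only numpy, scipy, OpenCV 4.12 (cv2) and the standard library are available. Lean on these libraries where they do the work, as an engineer would, in place of code of your own. Each camera call takes 0.05 s, during which the arm holds its last target. There are 200 camera calls.

### The job

Hook a fingertip behind the lip of the parts-box tray that carries the flywheel and draw that tray out as far as it goes, and push the other tray, which was left ajar, fully home with the fingers. Only hook and push: do not pinch a lip between the fingers, do not touch or lift the parts lying in the trays, and leave the things on the bench alone.

Things in the scene. Friction and masses are not known exactly. Their poses are not given: they have to be found in the camera images.
- parts_box: fixed grey steel parts box, 228 mm deep (x), 272 wide (y), 88 tall, open on top; front wall only 36 mm tall, so two trays side by side slide out over it. Lid propped open, leaning back behind the rear wall (top about 240 mm up). Origin on the bench, middle of the front edge; x points into the box, y to the left tray. Turned up to 0.35 rad
- left_tray (a joint): how far the left sheet-steel tray (centre line y = +67 mm in the box frame, 126 mm wide, 213 long) is drawn out along the box's -x, in m: 0 = fully home, lip front flush with the box's front edge; 0.12 = out against its stop. Starts ajar (14 to 45 mm), stays where left; sliding takes 3 to 4 N
- left_bay (a point): middle of the floor of the left tray's empty finger bay, 45 mm above the bench, moving with the tray. Bay 52 mm long (x), 120 wide; in front of it the lip, 10 mm thick, top 92 mm above the bench; behind it a 3 mm cross wall (top 69 mm), then a compartment 145 mm long with one part. Side walls up to 75 mm
- left_lip_front (a point): middle of the top edge of the left tray's upright lip (126 mm wide), on its outer face, 92 mm above the bench; moves with the tray
- left_lip_back (a point): middle of the top edge of the same lip of the left tray on its inner face (the face to hook), 10 mm behind the outer one, 92 mm above the bench
- right_tray (a joint): how far the right sheet-steel tray (centre line y = -67 mm in the box frame, 126 mm wide, 213 long) is drawn out along the box's -x, in m: 0 = fully home, lip front flush with the box's front edge; 0.12 = out against its stop. Starts ajar (14 to 45 mm), stays where left; sliding takes 3 to 4 N
- right_bay (a point): middle of the floor of the right tray's empty finger bay, 45 mm above the bench, moving with the tray. Bay 52 mm long (x), 120 wide; in front of it the lip, 10 mm thick, top 92 mm above the bench; behind it a 3 mm cross wall (top 69 mm), then a compartment 145 mm long with one part. Side walls up to 75 mm
- right_lip_front (a point): middle of the top edge of the right tray's upright lip (126 mm wide), on its outer face, 92 mm above the bench; moves with the tray
- right_lip_back (a point): middle of the top edge of the same lip of the right tray on its inner face (the face to hook), 10 mm behind the outer one, 92 mm above the bench
- flywheel_center (a point): centre of a small dark cast-iron flywheel, a round disc 91 mm across and 22 mm tall with teeth round its edge, 0.4 to 0.8 kg, lying flat and loose in the compartment of one of the two trays (left or right, it varies)
- cowl_latch_center (a point): centre of a white plastic cowl latch, about 75 x 30 x 31 mm, lying loose in the compartment of the other tray
- timing_light_center (a point): a chrome pistol-shaped timing light lying on the bench to the right of the box front, 155 mm long, 52 mm thick, grip 107 mm out to the right; the point is in the middle of its barrel, 23 mm above the bench. Bystander
- vent_knob_center (a point): a blue enamel vent knob, 48 mm across and 39 mm tall, standing on the bench to the left of the box front; the point is at half height. Bystander
Mind the look-alikes: they are no part of the job. What is meant by the part that bears flywheel_center is not yellow, and is the larger of those in its own colour.

How it is judged:
By the outcome, as a careful person would: the job done as asked, in the order asked, and still so for the second after the job is handed in, with the robot touching nothing.
It also fails if it takes over 42 s, if anything falls off the work surface, if the arm or the gripper's body presses on something with over 40 N, if the wrist force passes 120 N, or if a joint passes its speed limit or range.

## Working session

There is one attempt and no reset: what is moved stays moved. The work goes in short steps, Python scripts to look and compute and a shell command to move; the robot and the scene stay as the last step left them, time stands still between calls to the robot, and variables do not carry over. Pictures are saved under pics/ and viewed, at most 10 in all, crops included, and the job is handed in when it is done.

```bash
mkdir -p pics; cat > h.py <<'E'
import numpy as np, cv2, pickle
from scipy.spatial.transform import Rotation as R
from plant import manip
def grab(n):
    f=manip.grab_frame(n); return f
def rot(q): return R.from_quat([q[1],q[2],q[3],q[0]])
def ray(f,u,v):
    d=np.array([(u-f['cx'])/f['fx'],-(v-f['cy'])/f['fy'],-1.0])
    return np.array(f['xyz']),rot(f['attitude']).apply(d)
def onplane(f,u,v,z):
    o,d=ray(f,u,v); return o+d*(z-o[2])/d[2]
def depthpt(f,u,v):
    o,d=ray(f,u,v); return o+d*f['z_map'][int(v),int(u)]
def cloud(f):
    v,u=np.mgrid[:480,:640]; z=f['z_map']
    d=np.stack([(u-f['cx'])/f['fx'],-(v-f['cy'])/f['fy'],-np.ones_like(z)],-1)*z[...,None]
    return d@rot(f['attitude']).as_matrix().T+np.array(f['xyz'])
E
python3 - <<'E'
from h import *
for n in("top","scene"):
    f=grab(n); pickle.dump(f,open(n+'.pkl','wb')); cv2.imwrite(f'pics/{n}0.png',f['img'])
    print(n,f['xyz'],f['attitude'],f['fx'],f['cx'],f['cy'],[k for k in f])
print(manip.state())
E
```

```text
top [0.50418467 0.06536307 1.01382517] [ 0.70706672  0.03413546 -0.04632191 -0.70480189] 460.7370559992763 325.04035628853075 237.7526036561371 ['img', 'z_map', 'fx', 'fy', 'cx', 'cy', 'xyz', 'attitude']
scene [ 1.09607588 -0.60059724  0.64681472] [0.84952901 0.43117768 0.14434883 0.26748773] 580.0302920293389 312.9598878995957 247.61225393383418 ['img', 'z_map', 'fx', 'fy', 'cx', 'cy', 'xyz', 'attitude']
{'time': 0.1, 'joint_pos': array([-1.30901490e+00,  5.33122381e-02,  1.61414416e+00,  1.13478460e-06,
        1.47600000e+00, -1.19023465e-01]), 'joint_vel': array([-0.00118317, -0.00209583, -0.0049211 , -0.00089933,  0.00114696,
       -0.00035574]), 'joint_efforts': array([-2.10815833e-04, -3.94904995e+01, -3.71362674e+01, -1.28761831e-04,
        3.93098817e-03, -1.12966617e-06]), 'tool_pos': array([ 0.23213398, -0.57969083,  0.23018018]), 'tool_rot': array([-9.29536686e-04,  9.81927735e-01,  1.89253945e-01, -6.58960555e-05]), 'contact_force': array([ 0.72315303,  0.04699257, -0.13630702]), 'ft_torque': array([ 0.02072895,  0.01436533, -0.02586914]), 'grasp_force': 0.0, 'gripper_width': 1.0006020720776418}
```

View pics/top0.png

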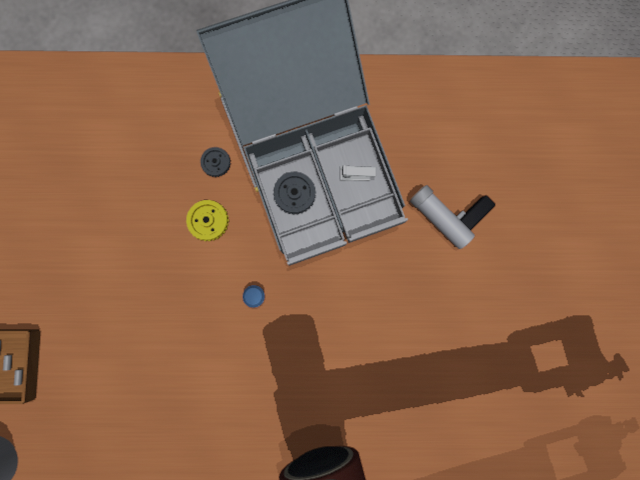

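View pics/scene0.png

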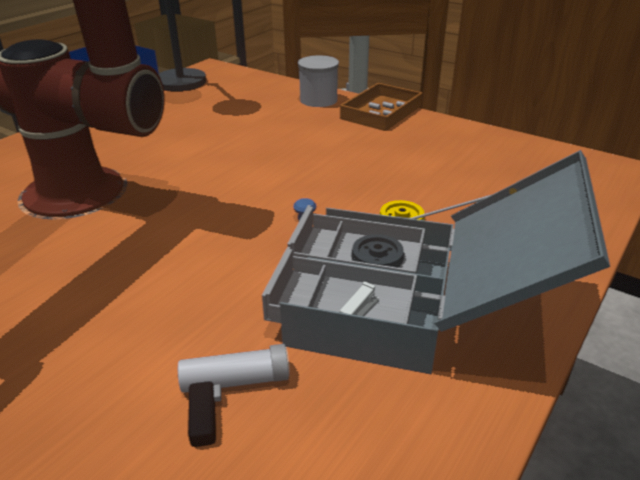

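The top view shows three flywheel candidates: a dark disc in the left tray at (294,192), a small dark gear on the bench at (215,161) and a yellow gear on the bench at (207,219). The flywheel is not yellow and is the larger dark one, so it is the disc in the left tray. The latch (357,173) is in the right tray. I'll check this in one crop and measure the lips.

```bash
python3 - <<'E'
from h import *
f=pickle.load(open('top.pkl','rb')); P=cloud(f)
cv2.imwrite('pics/crop.png',cv2.resize(f['img'][100:300,180:440],None,fx=3,fy=3,interpolation=cv2.INTER_CUBIC)[:600,:780])
g=pickle.load(open('scene.pkl','rb')); Q=cloud(g)
for nm,X in(("top",P),("scene",Q)):
    x=X.reshape(-1,3); m=(x[:,2]>.088)&(x[:,2]<.097)&(x[:,0]>.35)&(x[:,0]<.68)&(x[:,1]>-.15)&(x[:,1]<.25)
    im=(m.reshape(480,640)*255).astype('uint8'); n,l,s,c=cv2.connectedComponentsWithStats(im)
    for i in range(1,n):
        if s[i,4]<40: continue
        p=X[l==i]; r=cv2.minAreaRect(p[:,:2].astype('float32')*1000); print(nm,s[i],p.mean(0).round(3),r)
        print(cv2.boxPoints(r).round(1).tolist())
for uv in[(294,192),(215,161),(207,219),(357,173),(253,296)]: print(uv,depthpt(f,*uv).round(3))
E
```

```text
top [350 216  59  25 291] [ 0.631 -0.058  0.091] ((631.4234619140625, -58.56081771850586), (10.161930084228516, 126.07099914550781), 20.180158615112305)
[[604.9000244140625, -1.100000023841858], [648.4000244140625, -119.5], [657.9000244140625, -116.0], [614.4000244140625, 2.4000000953674316]]
top [288 240  59  24 297] [0.583 0.066 0.091] ((583.1761474609375, 66.12105560302734), (10.225314140319824, 124.7122573852539), 19.980772018432617)
[[557.0999755859375, 123.0], [599.7000122070312, 5.800000190734863], [609.2999877929688, 9.300000190734863], [566.7000122070312, 126.5]]
scene [287 205  25  40 254] [0.587 0.063 0.091] ((585.315185546875, 66.8344497680664), (11.38974380493164, 127.85885620117188), 20.339048385620117)
[[557.7999877929688, 124.80000305175781], [602.2000122070312, 4.900000095367432], [612.9000244140625, 8.899999618530273], [568.4000244140625, 128.8000030517578]]
scene [261 247  31  50 355] [ 0.635 -0.062  0.091] ((633.2594604492188, -58.24702453613281), (11.439505577087402, 129.45272827148438), 19.93265724182129)
[[605.7999877929688, 0.699999988079071], [649.9000244140625, -121.0], [660.7000122070312, -117.0999984741211], [616.5999755859375, 4.599999904632568]]
(294, 192) [0.708 0.114 0.067]
(215, 161) [0.788 0.292 0.018]
(207, 219) [0.657 0.304 0.025]
(357, 173) [ 0.749 -0.018  0.07 ]
(253, 296) [0.492 0.199 0.039]
```

View pics/crop.png

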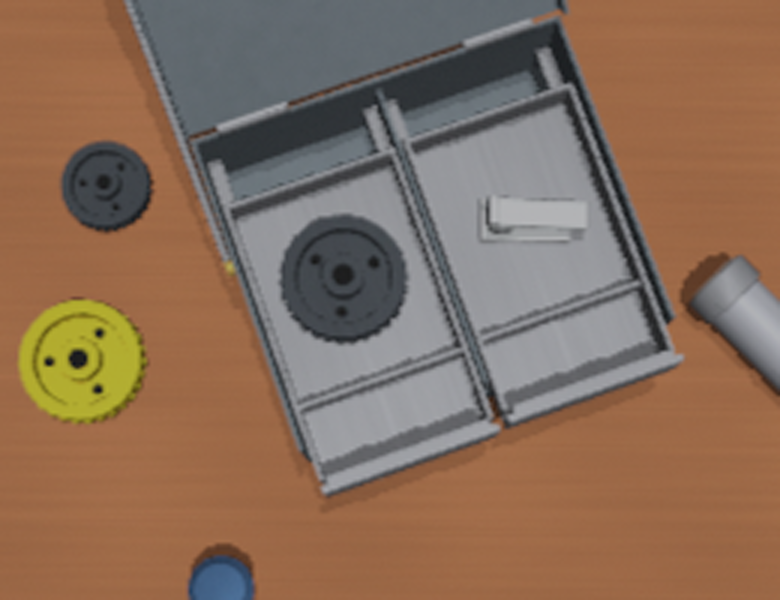

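The crop confirms it: the large dark toothed disc is in the left tray and the white latch is in the right one. So I draw the left tray and push the right. The box yaw is about 0.35 rad, and the tool x axis is almost aligned with it already.

```bash
python3 -m jog '[0,0,0,0,0,0.0097, 0,0,0,0,0,0.0097]' 0; for i in 1 2 3 4 5; do python3 -m jog '[1,-0.8,0,0,0,0, 1,-0.8,0,0,0,0, 1,-0.8,0,0,0,0]' 0; done | tail -2
cat >> h.py <<'E'
A=np.deg2rad(20.1)
def st(p): p=np.asarray(p); return np.stack([p[...,0]*np.cos(A)+p[...,1]*np.sin(A),-p[...,0]*np.sin(A)+p[...,1]*np.cos(A),p[...,2]],-1)
def where():
    s=manip.state(); print('t',round(s['time'],2),'s,t,z',st(s['tool_pos']).round(4),'yaw',np.round(rot(s['tool_rot']).as_matrix()[:,0],3),'F',st(s['contact_force']).round(1),'w',round(s['gripper_width'],2))
E
python3 - <<'E'
from h import *
f=pickle.load(open('top.pkl','rb')); X=st(cloud(f)).reshape(-1,3)
for lo,hi in((-.085,-.05),(-.38,-.34)):
    for a,b in((-.078,-.060),(-.352,-.333)):
        pass
for a in np.arange(-.37,-.03,.006):
    m=(X[:,1]>a)&(X[:,1]<a+.006)&(X[:,2]>.083)&(X[:,2]<.0885)&(X[:,0]>.5)&(X[:,0]<.83)
    if m.sum()>3: print(a.round(3),m.sum(),np.percentile(X[m,0],[0,5,95,100]).round(4))
print('right lip',st([.6314,-.0586,.09]),'left lip',st([.5832,.0661,.09]))
where()
E
```

```text
time: 0.35
tool_pos: [0.2322, -0.5801, 0.231]
tool_rot: [-0.0, 0.985, 0.174, -0.0]
contact_force: [-0.8, -0.4, -1.2]
gripper_width: 0.602
grasp_force: 0.0
gripper_width: 0.001
grasp_force: 0.0
-0.346 50 [0.5981 0.6168 0.8099 0.822 ]
-0.34 124 [0.5986 0.608  0.8177 0.8245]
-0.334 6 [0.5753 0.6371 0.8245 0.8249]
-0.328 6 [0.5749 0.6368 0.8252 0.8254]
-0.322 5 [0.5679 0.5699 0.8261 0.8267]
-0.304 6 [0.5677 0.5686 0.8233 0.8234]
-0.298 5 [0.5702 0.6206 0.8233 0.8234]
-0.292 6 [0.5679 0.5686 0.8246 0.8249]
-0.286 6 [0.5744 0.6363 0.8253 0.8256]
-0.274 8 [0.568  0.5706 0.8247 0.8248]
-0.268 5 [0.5678 0.5692 0.825  0.8254]
-0.262 5 [0.8225 0.8226 0.8247 0.8248]
-0.256 5 [0.8228 0.823  0.8252 0.8253]
-0.25 5 [0.8219 0.822  0.8255 0.8256]
-0.244 4 [0.8228 0.823  0.8258 0.8261]
-0.238 9 [0.5682 0.5691 0.8251 0.8256]
-0.232 4 [0.8227 0.8229 0.8254 0.8255]
-0.226 7 [0.572  0.5734 0.8248 0.8252]
-0.22 9 [0.5679 0.5714 0.8242 0.8243]
-0.214 7 [0.568  0.5683 0.8256 0.8258]
-0.208 6 [0.8226 0.8226 0.8252 0.8253]
-0.202 5 [0.8226 0.8227 0.8254 0.8258]
-0.196 7 [0.5664 0.6432 0.8259 0.8259]
-0.19 6 [0
[... 214 characters left out ...]
 0.8254]
-0.154 5 [0.5656 0.6171 0.8246 0.8248]
-0.148 5 [0.5655 0.6171 0.8253 0.8255]
-0.136 4 [0.5655 0.6041 0.8229 0.8229]
-0.13 5 [0.5654 0.5656 0.8235 0.8235]
-0.124 5 [0.5655 0.5666 0.8233 0.8234]
-0.118 5 [0.5653 0.567  0.8232 0.8233]
-0.112 8 [0.5655 0.5665 0.8243 0.8244]
-0.1 4 [0.5655 0.6041 0.8228 0.8228]
-0.094 6 [0.8227 0.8228 0.8282 0.8293]
-0.082 6 [0.5655 0.5661 0.8262 0.8267]
-0.076 101 [0.5654 0.6078 0.8175 0.8249]
-0.07 50 [0.604  0.6158 0.8024 0.8227]
-0.064 5 [0.7424 0.7437 0.7583 0.7592]
right lip [ 0.57280565 -0.27201765  0.09      ] left lip [ 0.57039567 -0.1383482   0.09      ]
t 2.23 s,t,z [ 0.5202 -0.225   0.2311] yaw [ 0.939  0.345 -0.   ] F [ 0.2 -0.9  1.3] w 0.0
```

Box front is at s≈0.598, so the left tray is about 33 mm out (87 mm to draw) and the right about 30 mm out. Next I move over the left bay and go down.

```bash
python3 -m jog '[0.81,-0.87,0,0,0,0, 0.81,-0.87,0,0,0,0, 0.81,-0.87,0,0,0,0, 0.81,-0.87,0,0,0,0]' 0 |tail -2; python3 -m jog '[0,0,0.5,0,0,0, 0,0,0.9,0,0,0, 0,0,0.9,0,0,0]' 0|tail -1
python3 - <<'E'
from h import *
where()
f=grab('scene'); cv2.imwrite('pics/s1.png',cv2.resize(f['img'][100:400,200:600],(800,600)))
E
```

```text
gripper_width: -0.007
grasp_force: 0.0
grasp_force: 0.0
t 3.1 s,t,z [ 0.5962 -0.1392  0.137 ] yaw [ 0.94   0.34  -0.008] F [-0.4  0.8  0.3] w -0.0
```

View pics/s1.png

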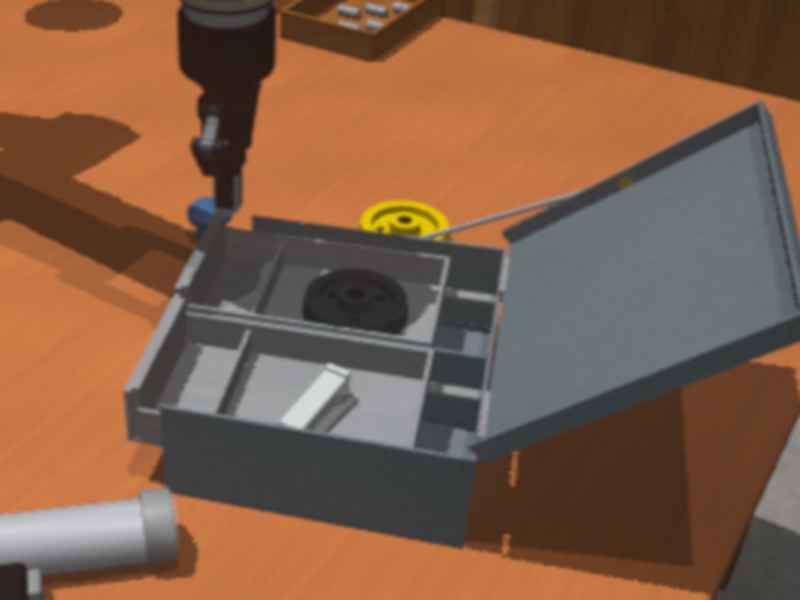

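The picture shows the shut fingers at (228,205) hanging above the left bay, just behind the left lip. The measured TCP is s=0.596, with the lip back at 0.575. Next: go down, then start drawing.

```bash
python3 -m jog '[0.04,0,0.4,0,0,0, 0.04,0,0.75,0,0,0, 0.04,0,0.75,0,0,0]' 0 >/dev/null; python3 -c 'from h import *;where()'
python3 -m jog '[-0.1,0,0,0,0,0, -0.2,0,0,0,0,0, -0.25,0,0,0,0,0, -0.25,0,0,0,0,0]' 0 >/dev/null; python3 -c 'from h import *;where()'
```

```text
t 3.52 s,t,z [ 0.6029 -0.1386  0.0658] yaw [ 0.94   0.342 -0.003] F [-0.5 -0.1 -0.4] w 0.0
t 4.03 s,t,z [ 0.5794 -0.1383  0.0677] yaw [0.939 0.343 0.002] F [ 2.6 -0.3  1.2] w 0.0
```

Contact is made at 2.6 N and the tray is sliding. About 80 mm remains.

```bash
python3 -m jog '[-0.1,0,0,0,0,0, -0.2,0,0,0,0,0, -0.3,0,0,0,0,0, -0.4,0,0,0,0,0, -0.5,0,0,0,0,0, -0.6,0,0,0,0,0, -0.67,0,0,0,0,0, -0.7,0,0,0,0,0]' 0 >/dev/null; python3 -c 'from h import *;where()'
python3 -m jog '[-0.03,0,0,0,0,0, -0.05,0,0,0,0,0, -0.05,0,0,0,0,0]' 0 >/dev/null; python3 -c 'from h import *;where()'
python3 -m jog '[-0.02,0,0,0,0,0, -0.03,0,0,0,0,0, -0.03,0,0,0,0,0]' 0 >/dev/null; python3 -c 'from h import *;where()'
```

```text
t 5.03 s,t,z [ 0.5081 -0.1378  0.0659] yaw [ 0.939  0.343 -0.001] F [2.6 0.8 0.1] w -0.0
t 5.4 s,t,z [ 0.5033 -0.1378  0.0658] yaw [ 0.939  0.343 -0.002] F [ 0.5  0.4 -0. ] w 0.0
t 5.78 s,t,z [ 0.5006 -0.1379  0.0661] yaw [ 0.939  0.343 -0.001] F [ 1.1  0.2 -1.1] w 0.0
```

```bash
for i in 1 2 3; do python3 -m jog '[-0.02,0,0,0,0,0, -0.03,0,0,0,0,0, -0.03,0,0,0,0,0]' 0 >/dev/null; python3 -c 'from h import *;where()'; done
```

```text
t 6.15 s,t,z [ 0.5    -0.138   0.0665] yaw [0.939 0.343 0.006] F [10.9 -0.2 -7.5] w -0.0
t 6.53 s,t,z [ 0.5001 -0.1381  0.0672] yaw [0.939 0.342 0.014] F [ 20.7   0.7 -13.8] w -0.0
t 6.9 s,t,z [ 0.5001 -0.1381  0.0674] yaw [0.94  0.342 0.023] F [ 33.2   1.  -22.6] w 0.0
```

The tray is on its stop: position holds at s=0.500 while the force rises, and expected was 0.499. Back off, rise, and go to the front of the right lip.

```bash
python3 -m jog '[0.1,0,0,0,0,0, 0.2,0,0,0,0,0, 0.2,0,0,0,0,0]' 0 >/dev/null; python3 -c 'from h import *;where()'
python3 -m jog '[0,0,-0.4,0,0,0, 0,0,-0.8,0,0,0, 0,0,-0.8,0,0,0]' 0 >/dev/null
for i in 1 2; do python3 -m jog '[0.1,0.7,0,0,0,0, 0.1,0.7,0,0,0,0, 0.1,0.7,0,0,0,0]' 0 >/dev/null; done; python3 -c 'from h import *
where()
f=grab("top"); X=st(cloud(f)); m=(X[...,2]>.088)&(X[...,2]<.097)&(X[...,0]>.42)&(X[...,0]<.6)
for a,b in((-.2,-.08),(-.33,-.21)):
    p=X[m&(X[...,1]>a)&(X[...,1]<b)]; print(len(p),np.percentile(p[:,0],[5,50,95]))
cv2.imwrite("pics/t2.png",f["img"][60:420,150:550])'
```

```text
t 7.28 s,t,z [ 0.5121 -0.138   0.0663] yaw [ 0.939  0.343 -0.001] F [-0.8  0.3  0. ] w -0.0
t 8.4 s,t,z [ 0.5315 -0.2771  0.1456] yaw [ 0.939  0.343 -0.001] F [-0.3 -0.5 -0.3] w -0.0
287 [0.47853422 0.48292621 0.48746865]
128 [0.5683183  0.57277724 0.57754031]
```

View pics/t2.png

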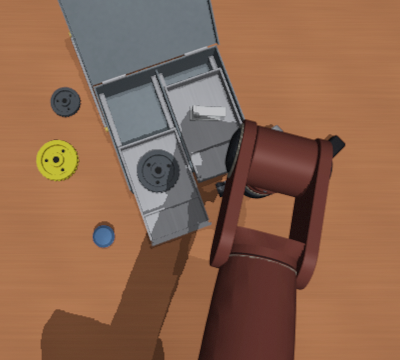

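The picture shows the left tray fully out (lip 0.478, as predicted) with the flywheel undisturbed at (158,170). The right tray is unchanged and the gripper is in front of it. Next: down and push.

```bash
python3 -m jog '[0,0,0.4,0,0,0, 0,0,0.78,0,0,0, 0,0,0.78,0,0,0]' 0 >/dev/null; python3 -c 'from h import *;where()'
python3 -m jog '[0.1,0,0,0,0,0, 0.2,0,0,0,0,0, 0.3,0,0,0,0,0, 0.4,0,0,0,0,0, 0.47,0,0,0,0,0, 0.5,0,0,0,0,0, 0.5,0,0,0,0,0]' 0 >/dev/null; python3 -c 'from h import *;where()'
for i in 1 2 3; do python3 -m jog '[0.02,0,0,0,0,0, 0.03,0,0,0,0,0, 0.03,0,0,0,0,0]' 0 >/dev/null; python3 -c 'from h import *;where()'; done
```

```text
t 8.82 s,t,z [ 0.5292 -0.2745  0.0644] yaw [ 0.939  0.345 -0.007] F [-0.3  0.1 -0.9] w 0.0
t 9.7 s,t,z [ 0.5824 -0.2778  0.0681] yaw [0.939 0.343 0.001] F [0.2 0.1 0.4] w -0.0
t 10.07 s,t,z [ 0.5846 -0.2778  0.068 ] yaw [ 0.939  0.343 -0.001] F [-2.7  0.2  0.7] w 0.0
t 10.45 s,t,z [ 0.5876 -0.2778  0.068 ] yaw [ 0.939  0.343 -0.001] F [-3.5  1.  -0.3] w 0.01
t 10.82 s,t,z [ 0.5876 -0.2778  0.068 ] yaw [ 0.939  0.343 -0.009] F [-16.1   2.6   8.5] w -0.0
```

Firm stop at s=0.5876, as predicted for home. One more small push, then back off, rise, move clear and verify.

```bash
python3 -m jog '[0.03,0,0,0,0,0, 0.03,0,0,0,0,0]' 0 >/dev/null; python3 -c 'from h import *;where()'
python3 -m jog '[-0.15,0,0,0,0,0, -0.4,0,0,0,0,0, -0.4,0,0,0,0,0]' 0 >/dev/null
python3 -m jog '[0,0,-0.5,0,0,0, 0,0,-1,0,0,0, 0,0,-1,0,0,0]' 0 >/dev/null
for i in 1 2; do python3 -m jog '[-0.8,0.6,-0.2,0,0,0, -0.8,0.6,-0.2,0,0,0, -0.8,0.6,-0.2,0,0,0]' 0 >/dev/null; done
python3 -m jog '[0,0,0,0,0,0, 0,0,0,0,0,0]' 0 >/dev/null
python3 -c 'from h import *
where()
f=grab("top"); X=st(cloud(f)); m=(X[...,2]>.088)&(X[...,2]<.097)&(X[...,0]>.42)&(X[...,0]<.64)
for a,b in((-.2,-.08),(-.33,-.21)):
    p=X[m&(X[...,1]>a)&(X[...,1]<b)]; print(len(p),np.percentile(p[:,0],[5,50,95]))
cv2.imwrite("pics/t3.png",f["img"][60:420,150:550])'
```

```text
t 11.07 s,t,z [ 0.5875 -0.2777  0.0681] yaw [ 0.939  0.344 -0.017] F [-27.2   3.4  15.5] w -0.0
t 12.82 s,t,z [ 0.3949 -0.3969  0.2075] yaw [ 0.939  0.345 -0.   ] F [-0.4  0.1  1.2] w 0.0
287 [0.47846181 0.48280945 0.48740172]
279 [0.59807288 0.60258478 0.60721076]
```

View pics/t3.png

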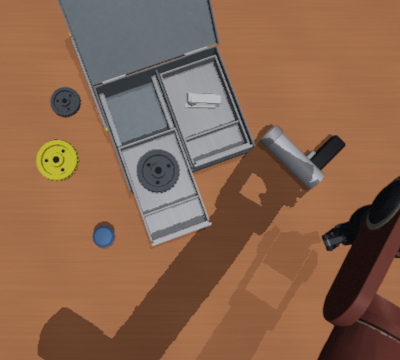

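The left tray is fully out (lip 0.478), the right tray is home (lip 0.598), nothing else has moved, and the arm is clear.

```bash
python3 -c 'from plant import manip; print(manip.job_done())'
```

```text
the job is handed in; nothing more can be done
None
```

I drew the left tray (the one with the flywheel) out to its stop, pushed the right tray fully home, and handed the job in at about 13 s with the arm clear; no verdict came back.

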